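# Press three box buttons in start-up order

## Robot

A 7-joint arm with a two-finger parallel gripper is mounted at the origin on a cart in front of the work surface, level with it; the furniture and walls round the work are solid. World frame = base frame: x ahead of the robot, y to its left, z up, the work surface at z = 0. Lengths are in m, angles in rad, forces in N, time in s.
With the tool pointing down it reaches from about 0.4 to 0.85 m from the base axis. Payload 4.5 kg.
Tool frame: the origin (TCP) lies at the very end of the fingers, on their centre line; the grasp point (between the pads) lies behind it (r.grip_depth is the z of the grasp point in the tool frame, in m); z points along the fingers, y is the direction in which the jaws open and shut (so a half turn about z gives the same grasp; the last joint's range is limited). The gripper opens to 88 mm and grips with 3 to 60 N. Pads are 18 mm wide; open, the fingers measure 123 mm over their backs; the gripper's body (75 mm by 187 mm) begins 45 mm behind the grasp point.
Start: joints at [-1.116, 0.689, -0.195, 1.565, 0.157, 0.902, -0.215], TCP at [0.255, 0.571, 0.239] pointing down, gripper open.
Joint ranges: [-3.01, 3.01], [-0.46, 2.08], [-1.47, 1.51], [0.13, 2.56], [-1, 4.14], [0.04, 2.09], [-2.66, 2.66]. Speed limits (rad/s): [2.57, 2.57, 3.14, 3.14, 3.14, 3.14, 3.14].

## Interface

Orientations are given as a unit quaternion [x, y, z, w].
In Python, from plant import sensors, cams, r gives the robot as it stands. The module is installed in compiled form; this text tells all that it offers.
- The arm moves only by the tool drive_tool, never from a script. Its argument "series" is a list that holds one entry, the list of rows, each a list of 5 numbers: the shift along the world's x, y, z in mm, then the turn about the world's z in rad, then the finger opening in mm, from 0 to 88.1. A call has 1 to 10 rows; each row shifts and turns the commanded pose from where the row before left it; what a row does not reach is not made up. A row lasts 1/10 s, in which the tool goes at most 50 mm and 8.59 degrees, less where a joint would pass 70% of its speed; a pose out of reach is approached as far as the arm can. A call with a gripper value outside its range is refused whole. The fingers move at their own pace and stop on an object; "force" is the grip in N (left out, the last holds). Time passes only in rows, so rows that do not move let the fingers close. It gives the time, the measured TCP pose, the force and the opening at its end, in the units of the state.
- sensors.get_state(): the state, without advancing time (a new reading comes with each control period).
- cams.snapshot(name): name is "scene" or "side" or "wrist"; returns the picture (480x640x3 uint8, blue, green, red); there is no depth.
- cams.camera_model(name): a dict with "fx", "fy", "cx", "cy" (pixels), "camera_from_world" (4x4, takes a point from world to camera coordinates). Camera axes: x right, y down, z forward; pixel columns grow to the right and rows downward; lengths in m; the calibration is good to about 2 mm. The wrist camera is an equidistant fisheye: a pixel r from the principal point sees the ray r / f radians off the axis. A picture is of the moment at which its call begins: read the wrist's pose just before it. camera_model takes no time and is no camera call; for the wrist camera it gives the pose at the moment of the call.
- r.finish_job(): hands the job in, once; it reports no verdict.
Trained networks look in the newest picture that a camera, given by its name, has taken for a name from the list of things; names that differ only in an ending like _2 or _b are one class to them, and where a whole thing is asked for, a point or a joint stands for the part that bears it (a point fixed in the world has none). Each returns a list of dicts, best first, with "confidence" (0 to 1); they miss things now and then, are a little off and sometimes report something else, mostly with a low value. They report only what shows in the picture. A call takes as long as a camera call. They do not tell look-alikes from the thing itself.
- cams.trace(camera, name): "mask" (480x640 bool, what is visible of it) and "at" ([column, row] in pixels, amid what is visible of it).
- cams.mark_of(camera, name): "at" ([column, row] in pixels: a listed point, or the origin of a listed thing).
The state is a dict: "clock": time; "q": joint angles; "qd": joint speeds; "joint_torque": joint torques, N m; "tool_pos": TCP position; "eef_rot": TCP orientation; "contact_force": force on the tool from outside, world axes, zero at the start; "moment": the same for the moment, N m; "opening": opening from 0.0 (shut) to 1.0 (fully open).
Only numpy, scipy, OpenCV 4.12 (cv2) and the standard library are available. Lean on these libraries where they do the work, as an engineer would, in place of code of your own. Each camera call takes 0.05 s, during which the arm holds its last target.

## Task

Bench-test the push-button boxes in the order of a machine's start-up: press in the wide mushroom button first, then the square button, and last the small round button, each lightly and only until it stays down. Leave the button shaped like a long bar alone, do not lift or shift any box, and do not disturb the other things on the bench.

Things in the scene. Friction and masses are not known exactly. Their poses are not given: they have to be found in the camera images.
- box_mushroom: loose grey push-button box, 70 x 70 mm, lid at 52 mm, 0.7 kg or so, standing on rubber feet, a black cable gland sticking 14 mm out of its +x side; on its lid one black button with a wide mushroom head, a low dome 40 mm across. Origin: centre of the underside, z up. The four boxes differ only in the button's head and may stand in any of four places
- mushroom_top (a point): centre of the top face of that box's button (wide mushroom head, a low dome 40 mm across); 77.5 mm above the table when out; sinks with the button
- mushroom (a joint): how far that button is pressed down, m: 0 out, 0.010 the stop. It yields straight down at about 4 N (a little more the faster it is pushed) and stays where it is left; it counts as in from 0.004, about 0.007 is a good press, and it is worn by more than 30 N
- box_square: loose grey push-button box, 70 x 70 mm, lid at 52 mm, 0.7 kg or so, standing on rubber feet, a black cable gland sticking 14 mm out of its +x side; on its lid one black button with a square flat head, 26 x 26 mm. Origin: centre of the underside, z up. The four boxes differ only in the button's head and may stand in any of four places
- square_top (a point): centre of the top face of that box's button (square flat head, 26 x 26 mm); 77.5 mm above the table when out; sinks with the button
- square (a joint): how far that button is pressed down, m: 0 out, 0.010 the stop. It yields straight down at about 4 N (a little more the faster it is pushed) and stays where it is left; it counts as in from 0.004, about 0.007 is a good press, and it is worn by more than 30 N
- box_small_round: loose grey push-button box, 70 x 70 mm, lid at 52 mm, 0.7 kg or so, standing on rubber feet, a black cable gland sticking 14 mm out of its +x side; on its lid one black button with a small round flat head, 19 mm across. Origin: centre of the underside, z up. The four boxes differ only in the button's head and may stand in any of four places
- small_round_top (a point): centre of the top face of that box's button (small round flat head, 19 mm across); 77.5 mm above the table when out; sinks with the button
- small_round (a joint): how far that button is pressed down, m: 0 out, 0.010 the stop. It yields straight down at about 4 N (a little more the faster it is pushed) and stays where it is left; it counts as in from 0.004, about 0.007 is a good press, and it is worn by more than 30 N
- box_bar: loose grey push-button box, 70 x 70 mm, lid at 52 mm, 0.7 kg or so, standing on rubber feet, a black cable gland sticking 14 mm out of its +x side; on its lid one black button with a long narrow flat bar head, 14 x 54 mm (not to be pressed). Origin: centre of the underside, z up. The four boxes differ only in the button's head and may stand in any of four places
- bar_top (a point): centre of the top face of that box's button (long narrow flat bar head, 14 x 54 mm (not to be pressed)); 77.5 mm above the table when out; sinks with the button
- bar (a joint): how far that button is pressed down, m: 0 out, 0.010 the stop. It yields straight down at about 4 N (a little more the faster it is pushed) and stays where it is left; it counts as in from 0.004, about 0.007 is a good press, and it is worn by more than 30 N
- tape_roll: bystander (sizes in mm): roll of black tape, 55 mm across, 19 high; origin at the centre of its underside
- screwdriver: bystander (sizes in mm): yellow-handled screwdriver, 184 long, 25 thick; origin at the centre of its underside
- battery: bystander (sizes in mm): red and white battery, 15 x 50 x 15; origin at the centre of its underside
- terminals: bystander (sizes in mm): white screw terminal strip, 17 x 75 x 17; origin at the centre of its underside
- power_adapter: bystander (sizes in mm): black power adapter, 38 x 58 x 30; origin at the centre of its underside
- pliers: bystander (sizes in mm): red long-nosed pliers, 193 long, 54 wide, 13 high; origin at the centre of its underside
- circuit_board: bystander (sizes in mm): circuit board between clear plates on four posts, 70 x 106 x 52; origin at the centre of its underside
There are look-alikes about, which are no part of the job. What is shaped like the box_small_round but brown is not meant.

How it is judged:
By the outcome, as a careful person would: the job done as asked, in the order asked, and still so for the second after the job is handed in, with the robot touching nothing.
It also fails if it takes over 48 s, if anything falls off the work surface, if the arm or the gripper's body presses on something with over 40 N, if the wrist force passes 120 N, or if a joint passes its speed limit or range.

## Working session

There is one attempt and no reset: what is moved stays moved. The work goes in short steps, Python scripts to look and compute and a tool call to move; the robot and the scene stay as the last step left them, time stands still between calls to the robot, and variables do not carry over. Pictures are saved under pics/ and viewed, and the job is handed in when it is done.

Besides the shell and the picture viewer there is one more tool, called as name(argument=value, ...) on one line, values as JSON. drive_tool: Moves the arm, as the interface text tells. Its arguments: {"type":"object","properties":{"series":{"type":"array","items":{"type":"array","items":{"type":"array","items":{"type":"number"}}}},"force":{"type":"number"}},"required":["series"]}

```bash
mkdir -p pics
python3 - <<'E'
from plant import sensors,cams,r
import cv2
for n in ("scene","side","wrist"):
    cv2.imwrite(f"pics/{n}0.png",cams.snapshot(n))
s=sensors.get_state();print(s['clock'],s['tool_pos'],s['eef_rot'],s['opening'],s['contact_force'],r.grip_depth)
for n in ("scene","side"):
    m=cams.camera_model(n);print(n,m['fx'],m['cx'],m['cy'],m['camera_from_world'])
E
```

```text
0.15 [0.25517003 0.57002848 0.23810169] [ 2.08830816e-01  9.77951539e-01 -6.87408624e-04 -7.71224021e-05] 1.0048492407179337 [-0.07050326  0.47030817  0.39211391] -0.0187
scene 562.9804283289982 308.5635808572421 241.44614869471073 [[-0.77127172 -0.63617113  0.02064527  0.32565498]
 [-0.3090415   0.34592135 -0.88590732  0.31694561]
 [ 0.55644702 -0.68965551 -0.46340263  0.92596402]
 [ 0.          0.          0.          1.        ]]
side 539.8847029709176 322.6621346494374 241.54018973352902 [[ 0.81840161 -0.57463821  0.00311971 -0.61003794]
 [-0.3196426  -0.45973417 -0.82853672  0.18512654]
 [ 0.4775431   0.6770786  -0.55992604  1.3807818 ]
 [ 0.          0.          0.          1.        ]]
```

View pics/scene0.png

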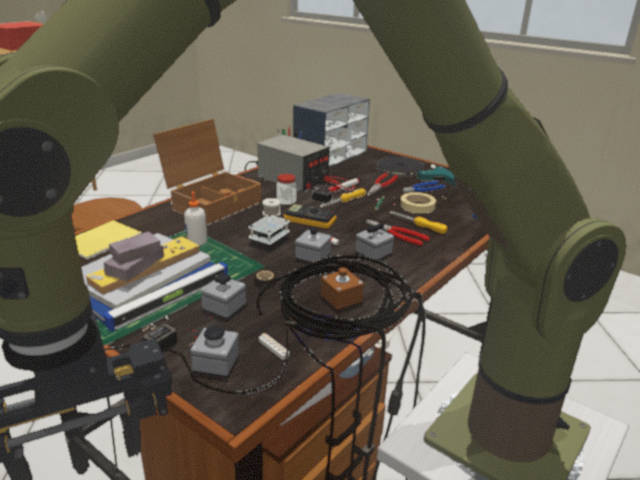

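View pics/side0.png

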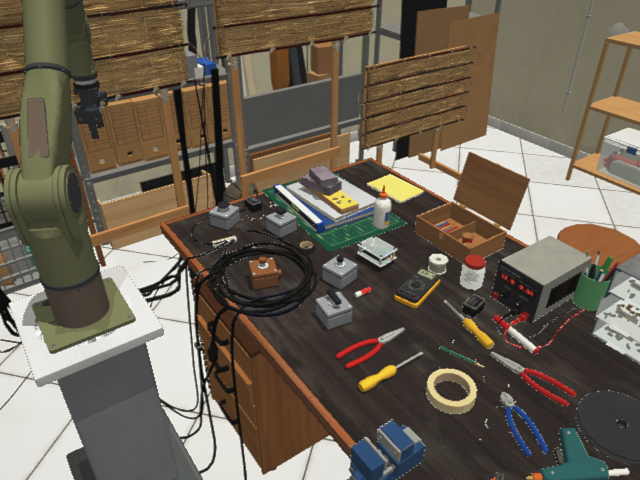

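View pics/wrist0.png

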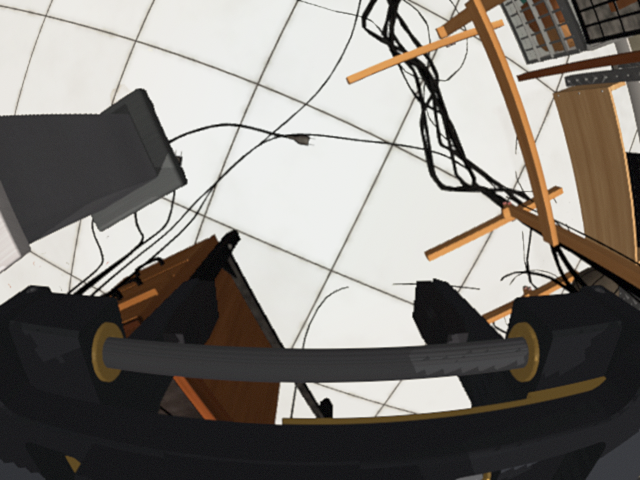

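The scene picture shows four grey boxes at about (215,350), (223,295), (313,247) and (374,243). A brown look-alike is at (342,288). Next I'll enlarge the boxes and run the networks.

```bash
cat > h.py <<'E'
import numpy as np,cv2
from plant import sensors,cams,r
def model(n):
    m=cams.camera_model(n);K=np.array([[m['fx'],0,m['cx']],[0,m['fy'],m['cy']],[0,0,1.]]);return K,np.array(m['camera_from_world'])
def at_z(n,px,z):
    K,T=model(n);R,t=T[:3,:3],T[:3,3]
    d=R.T@np.linalg.inv(K)@np.array([px[0],px[1],1.]);o=-R.T@t
    return o+d*(z-o[2])/d[2]
def tri(p1,p2):
    K1,T1=model('scene');K2,T2=model('side')
    X=cv2.triangulatePoints(K1@T1[:3],K2@T2[:3],np.array(p1,float).reshape(2,1),np.array(p2,float).reshape(2,1));return (X[:3]/X[3]).ravel()
def proj(n,P):
    K,T=model(n);c=K@(T[:3,:3]@np.array(P)+T[:3,3]);return c[:2]/c[2]
E
python3 - <<'E'
from h import *
a=cv2.imread('pics/scene0.png');b=cv2.imread('pics/side0.png')
def crop(im,x,y,w=66,h=50): return cv2.resize(im[y-h//2:y+h//2,x-w//2:x+w//2],(264,200),interpolation=cv2.INTER_CUBIC)
top=np.hstack([crop(a,*p) for p in ((215,345),(223,292),(313,245))]);
t2=np.hstack([crop(a,374,240),crop(a,342,285),crop(b,224,215)])
t3=np.hstack([crop(b,*p) for p in ((281,222),(340,268),(333,308))])
cv2.imwrite('pics/crops.png',np.vstack([top,t2,t3]))
for n in ('mushroom_top','square_top','small_round_top','bar_top'):
    for c in ('scene','side'):
        for d in cams.mark_of(c,n)[:3]: print(n,c,np.round(d['at'],1),round(d['confidence'],2),np.round(at_z(c,d['at'],.0775),4))
E
```

```text
mushroom_top scene [215.6 331.2] 0.65 [0.4868 0.1913 0.0775]
mushroom_top side [224.4 202.5] 0.5 [0.4969 0.1849 0.0775]
square_top scene [159.  344.5] 0.54 [0.5326 0.2827 0.0775]
square_top scene [220.9 276.6] 0.51 [0.6217 0.0541 0.0775]
square_top side [282.3 208.3] 0.55 [0.6278 0.0503 0.0775]
square_top side [223.3 201. ] 0.45 [0.4983 0.1955 0.0775]
square_top side [253.1 209.4] 0.21 [0.5503 0.096  0.0775]
small_round_top scene [341.4 267.3] 0.63 [ 0.4525 -0.1483  0.0775]
small_round_top scene [312.6 229.1] 0.43 [ 0.62   -0.2532  0.0775]
small_round_top side [261.8 258.3] 0.54 [ 0.4441 -0.1438  0.0775]
bar_top scene [368.9 251.1] 0.53 [ 0.4492 -0.2514  0.0775]
bar_top scene [376.6 227.3] 0.46 [ 0.5057 -0.3696  0.0775]
bar_top side [332.8 295.7] 0.51 [ 0.5089 -0.3796  0.0775]
bar_top side [223.1 221.6] 0.26 [0.4425 0.0844 0.0775]
```

View pics/crops.png

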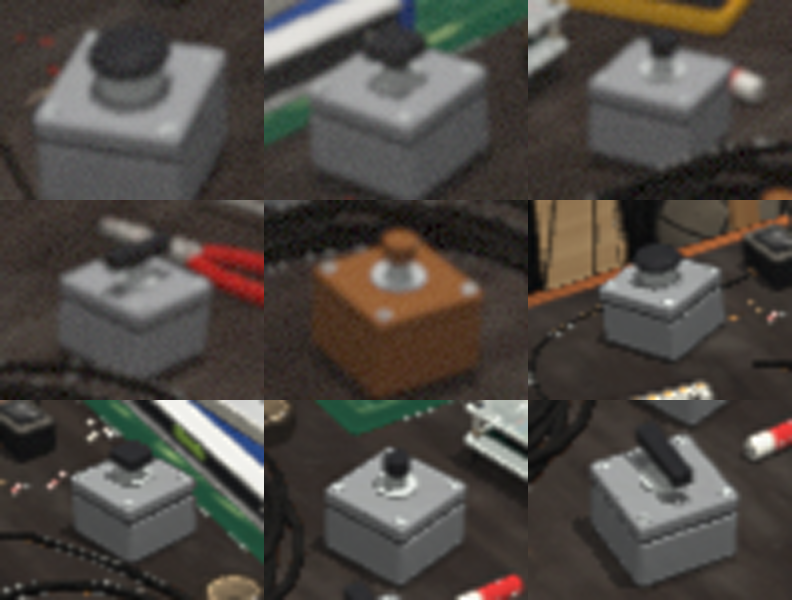

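The crops show the shapes clearly. In the scene view, the mushroom is at (215,331), the square at (221,276), the small round at (313,229) and the bar at (375,228). The brown look-alike at (341,267) is excluded, and the networks' square marks at scene (159,344) and side (223,201) are false. I'll triangulate the three targets and locate any tall neighbours.

Run:
```python
from h import *
P={'mush':((215.6,331.2),(224.4,202.5)),'sq':((220.9,276.6),(282.3,208.3)),'small':((312.6,229.1),(340.2,256)),'bar':((376.6,227.3),(332.8,295.7)),
'bottle_tip':((194,196),(383,187)),'blocktop':((134,238),(321,170))}
for k,(a,b) in P.items():
    X=tri(a,b);print(k,np.round(X,4),'resid',np.round(proj('scene',X)-a,1),np.round(proj('side',X)-b,1),np.round(at_z('scene',a,.0775)[:2],4),np.round(at_z('side',b,.0775)[:2],4))
```

```text
mush [0.4952 0.1866 0.0738] resid [-1.1 -1.4] [-0.6  0.9] [0.4868 0.1913] [0.4969 0.1849]
sq [0.6269 0.0508 0.0756] resid [-0.5 -0.7] [-0.3  0.5] [0.6217 0.0541] [0.6278 0.0503]
small [ 0.6229 -0.2557  0.0766] resid [-0.2 -0.3] [-0.2  0.4] [ 0.62   -0.2532] [ 0.6236 -0.2557]
bar [ 0.5106 -0.3767  0.0739] resid [-0.2 -0.2] [-0.2  0.3] [ 0.5057 -0.3696] [ 0.5089 -0.3796]
bottle_tip [ 0.8946 -0.1075  0.137 ] resid [-0.5 -0.9] [-0.3  0.9] [ 1.0001 -0.1929] [ 0.9742 -0.0214]
blocktop [0.8242 0.1216 0.1252] resid [0.3 0.5] [ 0.2 -0.4] [0.9083 0.0699] [0.8771 0.1981]
```

drive_tool(series=[[[20,-32,0,0,0],[20,-32,0,0,0],[20,-32,0,0,0],[20,-32,0,0,0],[20,-32,0,0,0],[20,-32,0,0,0],[20,-32,0,0,0],[20,-32,0,0,0],[20,-32,0,0,0],[20,-32,0,0,0]]], force=20)

```text
clock: 1.55
tool_pos: [0.4561, 0.2492, 0.239]
eef_rot: [0.209, 0.978, 0.0, 0.0]
contact_force: [1.5, 0.6, -0.5]
opening: 0.117
```

drive_tool(series=[[[19,-31,0,0,0],[19,-31,-10,0,0],[0,0,-30,0,0],[0,0,-30,0,0],[0,0,-30,0,0],[0,0,-20,0,0],[0,0,0,0,0]]])

```text
clock: 2.25
tool_pos: [0.4918, 0.1878, 0.1166]
eef_rot: [0.209, 0.978, -0.001, -0.002]
contact_force: [-0.9, 0.4, 0.9]
opening: 0.002
```

Run:
```python
from h import *
s=sensors.get_state();print(s['clock'],s['tool_pos'],s['opening'],s['contact_force'])
m=cams.camera_model('wrist');print(m['fx'],m['cx'],m['cy'],m['camera_from_world'])
for n in ("scene","side","wrist"):
    cv2.imwrite(f"pics/{n}1.png",cams.snapshot(n))
a=cv2.imread('pics/scene1.png')[270:400,140:300];b=cv2.imread('pics/side1.png')[130:260,150:310];w=cv2.imread('pics/wrist1.png')
f=lambda i:cv2.resize(i,(400,300),interpolation=cv2.INTER_CUBIC)
cv2.imwrite('pics/c1.png',np.vstack([np.hstack([f(a),f(b)]),np.hstack([f(w),f(w[200:440,150:490])])]))
for c in ('scene','side'):
    for d in cams.mark_of(c,'mushroom_top')[:2]: print(c,np.round(d['at'],1),round(d['confidence'],2),np.round(at_z(c,d['at'],.0775),4))
for c in ('scene','side'): print(proj(c,s['tool_pos']))
```

```text
2.25 [0.49179982 0.18783238 0.11659303] 0.0016823748816421796 [-0.86181953  0.37563382  0.94630426]
371.64829954431775 315.0793917924515 235.3454674057449 [[ 0.40885177  0.9125943  -0.0034461  -0.37026403]
 [ 0.87646123 -0.39160605  0.28010786 -0.36232168]
 [ 0.25427532 -0.11754297 -0.95996235  0.16908508]
 [ 0.          0.          0.          1.        ]]
scene [218.2 363. ] 0.69 [0.4172 0.2485 0.0775]
scene [213.  330.8] 0.67 [0.4912 0.1936 0.0775]
side [222.5 201.7] 0.52 [0.4943 0.1929 0.0775]
[213.95768703 311.61742424]
[221.24612583 191.6470135 ]
```

View pics/c1.png

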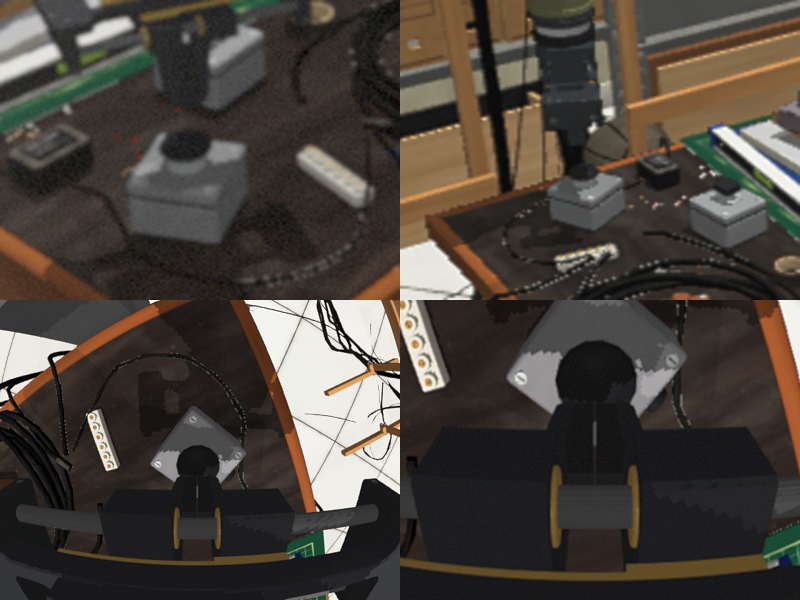

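The closed fingertips hang straight over the mushroom dome, seen at (317,263) in the wrist view. I'll check the centring through the fisheye model.

```bash
cat >> h.py <<'E'
def wr(px,z):
    m=cams.camera_model('wrist');T=np.array(m['camera_from_world']);x=(px[0]-m['cx'])/m['fx'];y=(px[1]-m['cy'])/m['fy'];t=np.hypot(x,y)
    v=np.array([x/t*np.sin(t),y/t*np.sin(t),np.cos(t)]);R=T[:3,:3];o=-R.T@T[:3,3];d=R.T@v;return o+d*(z-o[2])/d[2]
E
python3 - <<'E'
from h import *
for p in ((316.6,263),(316.6,232),(283,263),(350,263)): print(p,np.round(wr(p,.073),4))
E
```

```text
(316.6, 263) [0.4946 0.1878 0.073 ]
(316.6, 232) [0.4783 0.195  0.073 ]
(283, 263) [0.487  0.1707 0.073 ]
(350, 263) [0.5023 0.2047 0.073 ]
```

drive_tool(series=[[[3,-1,-14,0,0],[0,0,-14,0,0],[0,0,-7,0,0],[0,0,-2,0,0],[0,0,-2,0,0],[0,0,-2,0,0],[0,0,-1,0,0],[0,0,0,0,0]]])

```text
clock: 3.3
tool_pos: [0.4966, 0.1877, 0.0771]
eef_rot: [0.209, 0.978, 0.0, 0.0]
contact_force: [-0.2, 0.5, 2.4]
opening: 0.003
```

drive_tool(series=[[[0,0,-1,0,0],[0,0,-1,0,0],[0,0,-1,0,0],[0,0,-1,0,0],[0,0,0,0,0]]])

```text
clock: 3.8
tool_pos: [0.4965, 0.1876, 0.0727]
eef_rot: [0.209, 0.978, 0.0, 0.0]
contact_force: [0.2, -0.1, 3.3]
opening: 0.004
```

drive_tool(series=[[[0,0,-1,0,0],[0,0,-1,0,0],[0,0,-1,0,0],[0,0,0,0,0]]])

```text
clock: 4.2
tool_pos: [0.4965, 0.1876, 0.0696]
eef_rot: [0.209, 0.978, 0.0, 0.0]
contact_force: [1.3, 0.6, 3.0]
opening: 0.004
```

drive_tool(series=[[[0,0,3,0,0],[0,0,12,0,0],[0,0,25,0,0],[0,0,20,0,0],[26,-27,0,0,0],[26,-27,0,0,0],[26,-27,0,0,0],[26,-27,0,0,0],[26,-28,0,0,0],[0,0,0,0,0]]])

```text
clock: 5.2
tool_pos: [0.6295, 0.0441, 0.1302]
eef_rot: [0.213, 0.977, -0.002, 0.002]
contact_force: [0.1, -0.7, -0.1]
opening: 0.005
```

Run:
```python
from h import *
s=sensors.get_state();print(s['clock'],s['tool_pos'],s['contact_force'])
for n in ("scene","side","wrist"):
    cv2.imwrite(f"pics/{n}2.png",cams.snapshot(n))
a=cv2.imread('pics/scene2.png')[270:400,140:300];b=cv2.imread('pics/side2.png')[130:260,190:350];w=cv2.imread('pics/wrist2.png')
f=lambda i:cv2.resize(i,(400,300),interpolation=cv2.INTER_CUBIC)
cv2.imwrite('pics/c2.png',np.vstack([np.hstack([f(a),f(b)]),np.hstack([f(w),f(w[200:440,150:490])])]))
for c in ('scene','side','wrist'):
  for k in ('mushroom_top','square_top'):
    for d in cams.mark_of(c,k)[:2]: print(c,k,np.round(d['at'],1),round(d['confidence'],2),np.round((wr if c=='wrist' else lambda p,z:at_z(c,p,z))(d['at'],.0775 if k[0]=='s' else .07),4))
```

```text
5.2 [0.62950456 0.04413053 0.1302178 ] [ 0.10407541 -0.7395056  -0.08565769]
scene mushroom_top [211.9 336.1] 0.69 [0.4886 0.1992 0.07  ]
scene square_top [218.9 275.5] 0.42 [0.6283 0.0538 0.0775]
side mushroom_top [224.8 204.5] 0.48 [0.4975 0.185  0.07  ]
side mushroom_top [377.7 264. ] 0.33 [ 0.6904 -0.3343  0.07  ]
side square_top [281.2 210. ] 0.54 [0.6196 0.0435 0.0775]
side square_top [333.3 294.6] 0.41 [ 0.5124 -0.3769  0.0775]
wrist square_top [312.  257.4] 0.68 [0.6238 0.0495 0.0775]
```

View pics/c2.png

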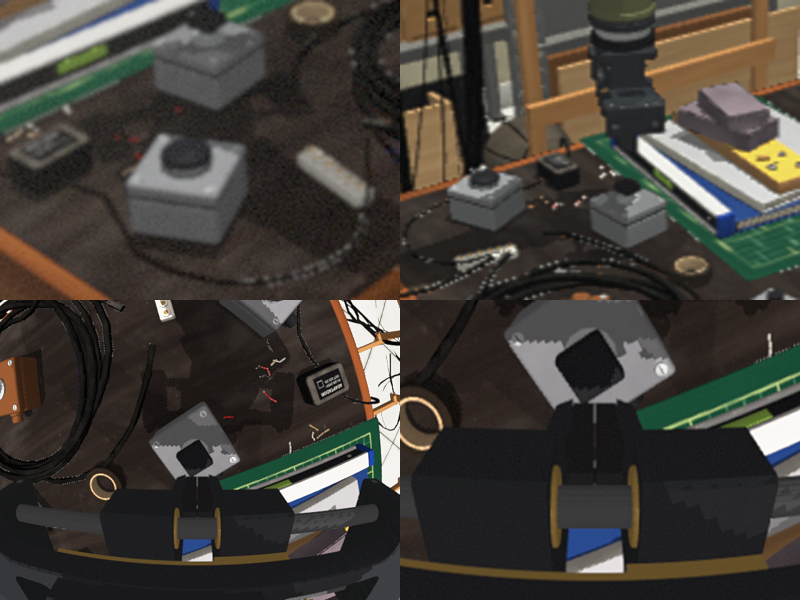

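The mushroom head now sits clearly lower, at scene (212,333), and its box looks unmoved. The square head is at wrist (312,255), just ahead of the tips. I'll start the descent and check the settled pose.

drive_tool(series=[[[0,0,-15,0,0],[0,0,-15,0,0],[0,0,-8,0,0],[0,0,0,0,0]]])

```text
clock: 6.05
tool_pos: [0.6248, 0.0512, 0.0895]
eef_rot: [0.209, 0.978, -0.001, -0.002]
contact_force: [-1.0, 0.9, 0.7]
opening: 0.002
```

Centred within about 2 mm, so I'll press.

drive_tool(series=[[[0,0,-4,0,0],[0,0,-3,0,0],[0,0,-2,0,0],[0,0,-2,0,0],[0,0,-1,0,0],[0,0,-1,0,0],[0,0,-1,0,0],[0,0,0,0,0]]])

```text
clock: 6.85
tool_pos: [0.6264, 0.0515, 0.0778]
eef_rot: [0.209, 0.978, 0.0, 0.0]
contact_force: [0.8, -1.0, 0.4]
opening: 0.007
```

drive_tool(series=[[[0,0,-1,0,0],[0,0,-1,0,0],[0,0,-1,0,0],[0,0,-1,0,0],[0,0,0,0,0]]])

```text
clock: 7.35
tool_pos: [0.6264, 0.0515, 0.0737]
eef_rot: [0.209, 0.978, 0.0, 0.0]
contact_force: [-0.6, -0.1, 4.0]
opening: 0.001
```

drive_tool(series=[[[0,0,-1,0,0],[0,0,-1,0,0],[0,0,-1,0,0],[0,0,-0.5,0,0],[0,0,0,0,0]]])

```text
clock: 7.85
tool_pos: [0.6264, 0.0515, 0.0701]
eef_rot: [0.209, 0.978, 0.0, 0.0]
contact_force: [-0.5, -0.0, 2.4]
opening: 0.003
```

drive_tool(series=[[[0,0,3,0,0],[0,0,12,0,0],[0,0,25,0,0],[0,0,20,0,0],[0,-30,0,0,0],[0,-35,0,0,0],[0,-35,0,0,0],[0,-35,0,0,0],[0,-35,0,0,0],[0,-35,0,0,0]]])

```text
clock: 8.85
tool_pos: [0.6261, -0.155, 0.131]
eef_rot: [0.209, 0.978, 0.0, 0.0]
contact_force: [-0.1, 0.3, 0.2]
opening: 0.004
```

drive_tool(series=[[[-2,-35,0,0,0],[-1,-35,0,0,0],[0,-32,0,0,0],[0,0,0,0,0],[0,0,0,0,0]]])

```text
clock: 9.35
tool_pos: [0.623, -0.256, 0.1306]
eef_rot: [0.21, 0.978, 0.0, 0.0]
contact_force: [-0.1, 0.7, 0.6]
opening: 0.003
```

Run:
```python
from h import *
s=sensors.get_state();print(s['clock'],s['tool_pos'],s['contact_force'])
for n in ("scene","side","wrist"):
    cv2.imwrite(f"pics/{n}3.png",cams.snapshot(n))
a=cv2.imread('pics/scene3.png')[190:320,200:360];b=cv2.imread('pics/side3.png')[180:310,220:380];w=cv2.imread('pics/wrist3.png')
f=lambda i:cv2.resize(i,(400,300),interpolation=cv2.INTER_CUBIC)
cv2.imwrite('pics/c3.png',np.vstack([np.hstack([f(a),f(b)]),np.hstack([f(w),f(w[200:440,150:490])])]))
for c in ('scene','side','wrist'):
  for k in ('small_round_top','square_top'):
    for d in cams.mark_of(c,k)[:3]: print(c,k,np.round(d['at'],1),round(d['confidence'],2),np.round((wr if c=='wrist' else lambda p,z:at_z(c,p,z))(d['at'],.0775 if k[1]=='m' else .07),4))
```

```text
9.35 [ 0.62298442 -0.25601228  0.13060061] [-0.12559621  0.73076662  0.60479157]
scene small_round_top [340.9 272.9] 0.66 [ 0.4389 -0.1281  0.0775]
scene small_round_top [312.8 230.5] 0.62 [ 0.6147 -0.2474  0.0775]
scene square_top [218.4 281.5] 0.66 [0.6203 0.063  0.07  ]
scene square_top [311.1 255.2] 0.38 [ 0.546 -0.157  0.07 ]
side small_round_top [259.5 258.3] 0.61 [ 0.439  -0.1403  0.0775]
side small_round_top [339.6 257.5] 0.59 [ 0.6181 -0.2604  0.0775]
side small_round_top [223.4 243.1] 0.44 [ 0.3921 -0.0191  0.0775]
side square_top [280.1 209.8] 0.57 [0.6238 0.0574 0.07  ]
wrist small_round_top [301.4 260.5] 0.74 [ 0.6209 -0.264   0.0775]
```

View pics/c3.png

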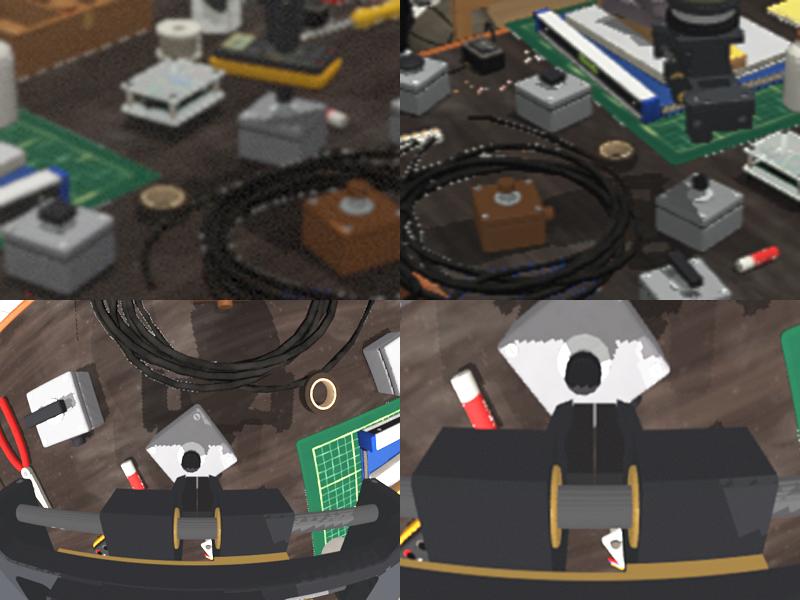

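The square head now sits low, at side (280,210). The small round head is at wrist (305,258), about 6 mm toward -y from the tips. I'll shift to match, come down partway and check again.

drive_tool(series=[[[-2,-5,-10,0,0],[0,0,-15,0,0],[0,0,-10,0,0],[0,0,-6,0,0],[0,0,0,0,0],[0,0,0,0,0]]])

```text
clock: 10.4
tool_pos: [0.6214, -0.2603, 0.0891]
eef_rot: [0.209, 0.978, 0.0, -0.0]
contact_force: [-0.2, 0.1, -0.1]
opening: 0.006
```

Run:
```python
from h import *
s=sensors.get_state();print(s['clock'],s['tool_pos'],s['contact_force'])
w=cams.snapshot('wrist')
for d in cams.mark_of('wrist','small_round_top')[:2]: print(d['at'],d['confidence'],wr(d['at'],.0775))
cv2.imwrite('pics/c4.png',cv2.resize(w[220:340,240:400],(800,600),interpolation=cv2.INTER_CUBIC))
```

```text
10.4 [ 0.62144188 -0.26031996  0.08909595] [-0.15692616  0.0928137  -0.08275485]
[317.2, 291.6] 0.82 [ 0.62327873 -0.26209091  0.0775    ]
```

View pics/c4.png

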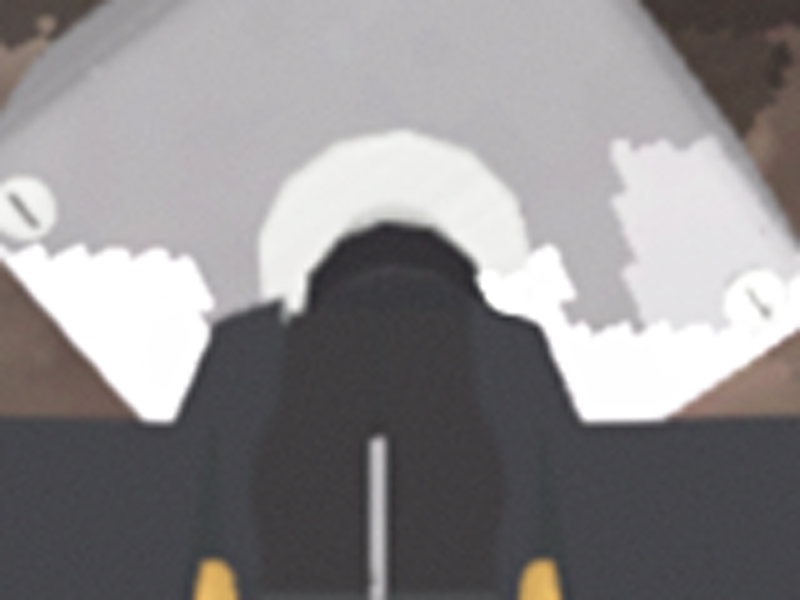

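The wrist view shows the tips centred over the small round head, with its front edge at about (318,274). I'll press.

drive_tool(series=[[[1,-1,-4,0,0],[0,0,-3,0,0],[0,0,-2,0,0],[0,0,-1,0,0],[0,0,-1,0,0],[0,0,-1,0,0],[0,0,-1,0,0],[0,0,-1,0,0],[0,0,0,0,0]]])

```text
clock: 11.4
tool_pos: [0.6223, -0.2615, 0.0754]
eef_rot: [0.209, 0.978, 0.0, 0.0]
contact_force: [-1.4, 1.4, 3.1]
opening: 0.007
```

drive_tool(series=[[[0,0,-1,0,0],[0,0,-1,0,0],[0,0,-1,0,0],[0,0,-1,0,0],[0,0,-0.5,0,0],[0,0,0,0,0]]])

```text
clock: 12.0
tool_pos: [0.6223, -0.2615, 0.0705]
eef_rot: [0.209, 0.978, 0.0, -0.0]
contact_force: [-0.7, 0.8, 2.2]
opening: 0.007
```

Pressed 7 mm. I'll lift and back away over free space.

drive_tool(series=[[[0,0,3,0,0],[0,0,12,0,0],[0,0,30,0,0],[0,0,40,0,0],[0,0,40,0,0],[-20,20,30,0,0],[-20,20,20,0,0],[0,0,0,0,0],[0,0,0,0,0]]])

```text
clock: 12.9
tool_pos: [0.5826, -0.2217, 0.2469]
eef_rot: [0.209, 0.978, -0.0, 0.001]
contact_force: [0.5, -1.1, -0.1]
opening: 0.008
```

Run:
```python
from h import *
s=sensors.get_state();print(s['clock'],s['tool_pos'],s['contact_force'])
a=cams.snapshot('scene');b=cams.snapshot('side');a0=cv2.imread('pics/scene0.png');b0=cv2.imread('pics/side0.png')
cv2.imwrite('pics/scene5.png',a);cv2.imwrite('pics/side5.png',b)
f=lambda i:cv2.resize(i,(400,300),interpolation=cv2.INTER_CUBIC)
cv2.imwrite('pics/c5.png',np.vstack([np.hstack([f(x[200:380,180:420]) for x in (a0,a)]),np.hstack([f(x[185:335,195:395]) for x in (b0,b)])]))
for n in ('mushroom','square','small_round','bar'):
    for c in ('scene','side'):
        print(n,c,[(np.round(d['at'],1).tolist(),round(d['confidence'],2)) for d in cams.mark_of(c,n+'_top')[:3]])
```

```text
12.9 [ 0.58263141 -0.22169301  0.24689304] [ 0.50923535 -1.07034895 -0.11213477]
mushroom scene [([214.9, 332.7], 0.47)]
mushroom side [([280.7, 233.0], 0.72), ([221.5, 207.2], 0.54)]
square scene [([220.6, 279.7], 0.62)]
square side [([279.9, 211.3], 0.59)]
small_round scene [([227.1, 307.6], 0.58), ([341.7, 267.5], 0.54), ([313.1, 229.0], 0.45)]
small_round side [([259.9, 256.7], 0.45), ([337.8, 258.2], 0.39)]
bar scene [([377.4, 227.4], 0.61)]
bar side [([333.3, 293.6], 0.51)]
```

View pics/c5.png

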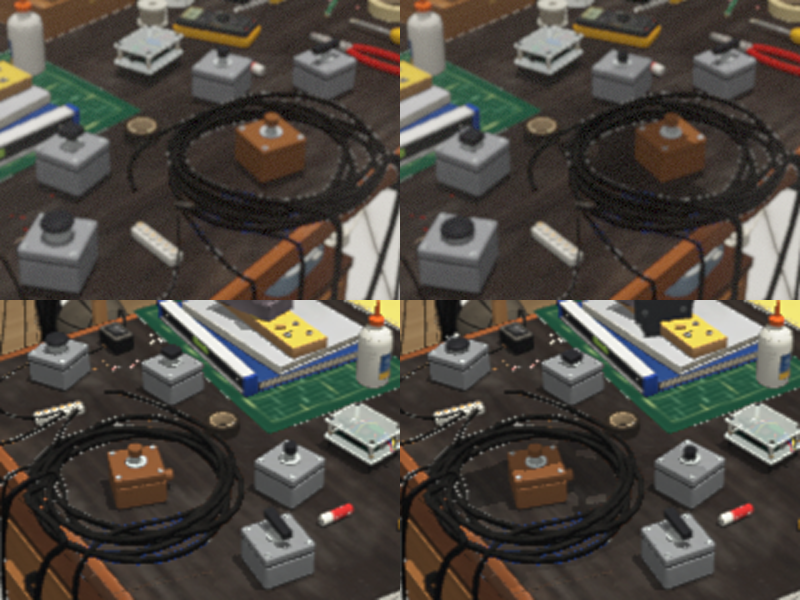

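The before/after crops show all three heads lowered, the bar still up, and the boxes and other things where they were. The arm is clear, so I'll hand in.

```bash
python3 -c "
from plant import r
print(r.finish_job())"
```

```text
the job is handed in; nothing more can be done
None
```

I pressed the mushroom button first, then the square, then the small round, using the closed fingertips. The job was handed in at about 13–14 s on the robot's clock, with the gripper at about 0.25 m, clear of everything.

- **Press depth:** taking the listed 77.5 mm button height, the fingertips went down about 7.9 mm on the mushroom, 7.4 mm on the square and 7.0 mm on the small round. The force read about 2–4 N at the end of each press step; I did not record it in between.
- **Last check:** in the before/after pictures all three heads sit lower. The bar is still up, the brown look-alike is untouched, and no box or other thing has visibly moved.
- **Disagreements:** the networks gave some false marks, including the brown box reported as small round. I rejected these by eye. The cameras differed by up to about 1 cm on button positions, so I centred each press with the wrist camera.

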